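Clamp a glued nest box with a one-hand bar clamp and keep the trigger squeezed

TASK

The wooden nest box has just been glued, and a one-hand bar clamp already lies round it on the bench, its jaws still open: pump the clamp's trigger against its handle until both jaw pads press snugly on the box. Clamp it firmly but gently, so that the soft front pad is squashed only part of the way and the thin box is not crushed. Finish while holding: keep the trigger squeezed in the gripper and do not let go; leave the box standing on the bench and the things around it where they are.

Things in the scene. Friction and masses are not known exactly. Their poses are not given: they have to be found in the camera images.
- clamp: one-hand bar clamp lying flat on the bench, 28 mm thick, loose, 0.6 kg: black housing, rear jaw and pistol handle, toothed steel bar. Origin on the bench under the housing. x: along the bar to the front jaw; y: the way the jaws reach; z up. Handle and trigger reach to -y (to -110, -93 mm). Squeeze along x at y = -62 mm: handle's back at x = -37, let-out trigger's front at x = +27 mm
- handle_mid (a point): middle of the pistol handle, 24 mm thick along x, 14 mm above the bench; clamp frame (-25, -62, 14) mm. There handle and trigger together measure 64 mm along x with the trigger let out (72 mm at its flared tip), 41 mm fully squeezed; nothing else lies on their side of the bar
- trigger_mid (a point): middle of the grey trigger's finger part (11 mm thick, 24 mm high), 14 mm above the bench; clamp frame (21, -62, 14) mm when let out; moves with joint trigger
- trigger (a joint): trigger swing in rad: 0 let out, 0.31 fully squeezed (23 mm at its middle). A spring pushes it out with 3 to 5 N there. A full squeeze pulls the front jaw in by up to 9 mm, mostly 8 (teeth every 4 mm); under load up to 5 mm of it slip back on release. Squeezing handle and trigger together with 22 N gives 12 to 18 N at the pads, with more force more; hard pumping crushes the box
- bar (a joint): how far the front jaw has come in, in m: 0 wide open (160 mm between the pad faces); at 0.040 both pads just touch the 120 mm box, and each mm more squashes the front pad by 1 mm (4 N). Apart from the slip on release the ratchet does not let the jaw go back
- front_face (a point): middle of the front pad's face, 14 mm above the bench. The pad (34 mm wide, 26 mm high, grey) is thick soft rubber set in the black front jaw: it gives 1 mm for each 4 N; after 8 mm it is fully squashed and hard
- front_pad: the front jaw's soft rubber pad; its origin is the middle of its face, axes as the clamp's
- rear_pad: the rear jaw's firm grey rubber pad, 6 mm thick, fixed to the clamp; origin in the middle of its back, clamp frame (30, 66, 14) mm, its face at x = 36 mm; axes as the clamp's
- nest_box: glued plywood nest box, roof off, entrance hole and perch on the bar's side: 120 mm between the jaws (its x), 100 mm along them (its y), side walls 80 and gables 139 mm high; loose, 0.3 to 0.6 kg. Origin under its middle. It stands between the jaws, nearly square to them, a few mm off the rear pad, more off the front one. More than 50 N at a pad cracks it
- roof: bystander: the nest box's white gable roof, 135 x 130 x 75 mm, standing on the bench; origin under its middle
- glue_bottle: bystander: white glue bottle with a grey cap, 58 mm thick, 165 mm high; origin under its middle
- feed_bowl: bystander: steel feed bowl, 110 mm wide, 45 mm high; origin under its middle
There are look-alikes about, which are no part of the job. There is more than one size of the nest_box; the job needs the largest.

How it is judged (in metres and radians):
On the way, in this order (a step that is already met when the one before it is completed fails the run):
1. the trigger is squeezed for a first stroke (value of joint trigger above 0.2 rad), for 0.05 s.
2. the trigger is let out for the next stroke (value of joint trigger below 0.12 rad), for 0.05 s.
3. both jaw pads touch the box (contact force between each of front_pad, rear_pad and nest_box above 4 N), for 0.2 s.
At the end, for the whole second after the job is handed in: both pads press on the box with 6 to 40 N each, the trigger is still held squeezed by the fingers (more than 0.05 rad, fingers pressing on the clamp with more than 5 N), and the box stands upright on the bench (contact force between front_pad and nest_box between 6 and 40 N and contact force between rear_pad and nest_box between 6 and 40 N and value of joint trigger above 0.05 rad and contact force between the fingers and clamp above 5 N and height (world z) of nest_box below 0.008 m and angle between nest_box's own z axis and vertical below 0.06 rad); the arm keeps its last pose, push and grip.
It fails at once if the box is crushed (more than 50 N at a jaw pad) (contact force between any of front_pad, rear_pad and nest_box above 50 N).
It fails at once if the box is tipped (angle between nest_box's own z axis and vertical above 0.3 rad).
It fails at once if the roof, the glue bottle or the feed bowl is disturbed (distance of any of roof, glue_bottle, feed_bowl from where it was at the start of the episode above 0.03 m).
It also fails if it takes over 48 s, if anything falls off the work surface, if the arm or the gripper's body presses on something with over 40 N, if the wrist force passes 120 N, or if a joint passes its speed limit or range.

ROBOT

A 6-joint arm with a two-finger parallel gripper is mounted at the origin on the work surface. World frame = base frame: x ahead of the robot, y to its left, z up, the work surface at z = 0. Lengths are in mm, angles in rad, forces in N, time in s.
With the tool pointing down it reaches from about 375 to 975 mm from the base axis. Payload 3.8 kg.
Tool frame: the origin (TCP) lies at the very end of the fingers, on their centre line; the grasp point (between the pads) lies 19 mm behind it (env.grip_depth is the distance from the TCP to the grasp point, in mm); z points along the fingers, y is the direction in which the jaws open and shut (so a half turn about z gives the same grasp; the last joint's range is limited). The gripper opens to 88 mm and grips with 3 to 60 N. Pads are 18 mm wide; open, the fingers measure 123 mm over their backs; the gripper's body (75 mm by 187 mm) begins 45 mm behind the grasp point.
Start: joints at [-1.214, 0.264, 1.604, -0, 1.274, -0.037], TCP at [258.992, -623.331, 238.706] pointing down, gripper open.
Joint ranges: [-2.63, 2.63], [-0.94, 2.18], [0.31, 2.57], [-1.31, 4.45], [0, 2.66], [-2.55, 2.55]. Speed limits (rad/s): [2.57, 2.57, 3.14, 3.14, 3.14, 3.14].

INTERFACE

Orientations are given as a unit quaternion [w, x, y, z].
In Python, from station import readout, camera, camera_model, env, cut_out gives the robot as it stands. The module is installed in compiled form; this text tells all that it offers.
- The arm moves only by the tool drive_tool, never from a script. Its argument "increments" is a list of rows, each an object of numbers: "x", "y", "z": the shift along the tool's x, y, z in m; "yaw": the turn about the tool's z in degrees. In form: [{"x": .., "y": .., "z": .., "yaw": ..}, ...]. A call has 1 to 5 rows; each row shifts and turns the commanded pose from where the row before left it, along the tool's axes as they then stand; what a row does not reach is not made up. A row lasts 1/8 s, in which the tool goes at most 62.5 mm and 10.7 degrees, less where a joint would pass 70% of its speed; a pose out of reach is approached as far as the arm can. A call with a gripper value outside its range is refused whole. "gripper" is the opening, from 0 (shut) to 1 (fully open), set as the call begins (left out, the last holds). The fingers move at their own pace and stop on an object; "force" is the grip in N (left out, the last holds). Time passes only in rows, so rows that do not move let the fingers close. It gives the time, the measured TCP pose, the force and the opening at its end, in the units of the state.
- readout.read_state(): the state, without advancing time (a new reading comes with each control period).
- camera(name): name is "side" or "top" or "wrist"; returns the picture (420x560x3 uint8, red, green, blue); there is no depth.
- camera_model(name): a dict with "fx", "fy", "cx", "cy" (pixels), "rvec" (rotation vector, rad) and "tvec" (3), from world to camera coordinates, as OpenCV has them. Camera axes: x right, y down, z forward; pixel columns grow to the right and rows downward; lengths in mm; the calibration is good to about 2 mm. The wrist camera is an equidistant fisheye: a pixel r from the principal point sees the ray r / f radians off the axis. A picture is of the moment at which its call begins: read the wrist's pose just before it. camera_model takes no time and is no camera call; for the wrist camera it gives the pose at the moment of the call.
- env.close_job(): hands the job in, once; it reports no verdict.
Trained networks look in the newest picture that a camera, given by its name, has taken for a name from the list of things; names that differ only in an ending like _2 or _b are one class to them, and where a whole thing is asked for, a point or a joint stands for the part that bears it (a point fixed in the world has none). Each returns a list of dicts, best first, with "conf" (0 to 1); they miss things now and then, are a little off and sometimes report something else, mostly with a low value. They report only what shows in the picture. A call takes as long as a camera call. They do not tell look-alikes from the thing itself.
- cut_out(camera, name): "pixels" (420x560 bool, what is visible of it) and "extent" ([left, top, right, bottom] in pixels, round what is visible of it).
The state is a dict: "t": time; "joint_positions": joint angles; "joint_velocities": joint speeds; "effort": joint torques, N m; "tcp_pos": TCP position; "orientation": TCP orientation; "force": force on the tool from outside, world axes, zero at the start; "torque": the same for the moment, N m; "grip_width": opening from 0.0 (shut) to 1.0 (fully open).
Only numpy, scipy, OpenCV 4.12 (cv2) and the standard library are available. Lean on these libraries where they do the work, as an engineer would, in place of code of your own. Each camera call takes 0.05 s, during which the arm holds its last target. There are 200 camera calls.

## Working session

There is one attempt and no reset: what is moved stays moved. The work goes in short steps, Python scripts to look and compute and a tool call to move; the robot and the scene stay as the last step left them, time stands still between calls to the robot, and variables do not carry over. Pictures are saved under pics/ and viewed, about 8 in all and at most 12, crops included, and the job is handed in when it is done.

Besides the shell and the picture viewer there is one more tool, called after ">>>" as a command line: name --argument value ..., lists and objects as JSON in quotes. drive_tool: Moves the arm, as the interface text tells. Its arguments: {"type":"object","properties":{"increments":{"type":"array"},"gripper":{"type":"number"},"force":{"type":"number"}},"required":["increments"]}

```bash
mkdir -p pics
cat > h.py <<'E'
import numpy as np, cv2
from station import readout, camera, camera_model, env, cut_out
from scipy.spatial.transform import Rotation as R
def topix(cam,P):
    m=camera_model(cam);K=np.array([[m['fx'],0,m['cx']],[0,m['fy'],m['cy']],[0,0,1.]])
    return cv2.projectPoints(np.array(P,float).reshape(-1,3),np.array(m['rvec'],float),np.array(m['tvec'],float),K,None)[0].reshape(-1,2)
def toworld(cam,px,z):
    m=camera_model(cam);px=np.array(px,float).reshape(-1,2)
    Rm=R.from_rotvec(np.ravel(m['rvec'])).as_matrix();t=np.ravel(m['tvec'])
    d=np.c_[(px[:,0]-m['cx'])/m['fx'],(px[:,1]-m['cy'])/m['fy'],np.ones(len(px))]@Rm
    c=-Rm.T@t
    return c+d*((z-c[2])/d[:,2])[:,None]
E
python3 - <<'E'
from h import *
s=readout.read_state();print(s)
a=camera("top");b=camera("side")
cv2.imwrite('pics/top.png',cv2.resize(a[:,:,::-1],(784,588),interpolation=cv2.INTER_CUBIC));cv2.imwrite('pics/side.png',b[:,:,::-1])
print(camera_model("top"))
for n in ["clamp","handle_mid","trigger_mid","front_pad","rear_pad","nest_box","roof","glue_bottle","feed_bowl"]:
    for c in cut_out("top",n)[:3]:
        ys,xs=np.nonzero(c['pixels']);print(n,round(c['conf'],2),c['extent'],xs.mean().round(1),ys.mean().round(1),len(xs))
E
```

```text
{'t': 0.0, 'joint_positions': array([-1.21390037e+00,  2.64790701e-01,  1.60533669e+00,  1.45543134e-05,
        1.27372533e+00, -3.68880140e-02]), 'joint_velocities': array([ 0.00074551, -0.00118411, -0.00172565,  0.00132445, -0.00055792,
       -0.00142482]), 'effort': array([ 3.99461089e-05, -5.02108884e+01, -3.56878531e+01,  7.27038318e-02,
        2.93858733e-02, -2.03068603e-04]), 'tcp_pos': array([ 258.75161465, -622.67345294,  237.38286921]), 'orientation': array([-1.11670840e-03,  9.80679103e-01,  1.95620091e-01, -1.73172356e-04]), 'force': array([-0.81755225, -0.15729714, -0.3095158 ]), 'torque': array([-0.01232981,  0.04582995,  0.05114477]), 'grip_width': 0.9967007679088419}
{'fx': 414.7334629263264, 'fy': 414.7334629263264, 'cx': 284.9904554420234, 'cy': 206.86899444940715, 'rvec': array([ 2.16212513, -2.16409413,  0.08557614]), 'tvec': array([   7.27550411,  596.57192729, 1110.85142211])}
clamp 0.94 [280.3, 150.5, 349.6, 262.4] 315.0 211.5 1998
handle_mid 0.75 [281.5, 150.2, 353.6, 265.5] 314.8 212.9 2203
front_pad 0.56 [317.5, 155.9, 327.9, 167.0] 319.7 162.2 49
nest_box 0.94 [237.2, 104.6, 277.7, 149.9] 256.9 127.1 1208
nest_box 0.75 [220.1, 165.4, 261.5, 202.0] 240.5 182.8 1033
nest_box 0.63 [276.6, 155.2, 332.2, 214.3] 303.5 183.0 1909
roof 0.77 [124.2, 230.1, 188.4, 295.3] 152.6 264.5 2515
roof 0.55 [279.0, 149.1, 352.6, 262.6] 314.8 212.8 2252
glue_bottle 0.83 [423.8, 259.9, 458.9, 282.7] 441.0 269.5 675
feed_bowl 0.61 [429.1, 186.3, 466.7, 228.4] 447.5 205.8 1289
feed_bowl 0.31 [317.6, 159.7, 325.2, 166.3] 320.2 162.4 53
```

View pics/top.png

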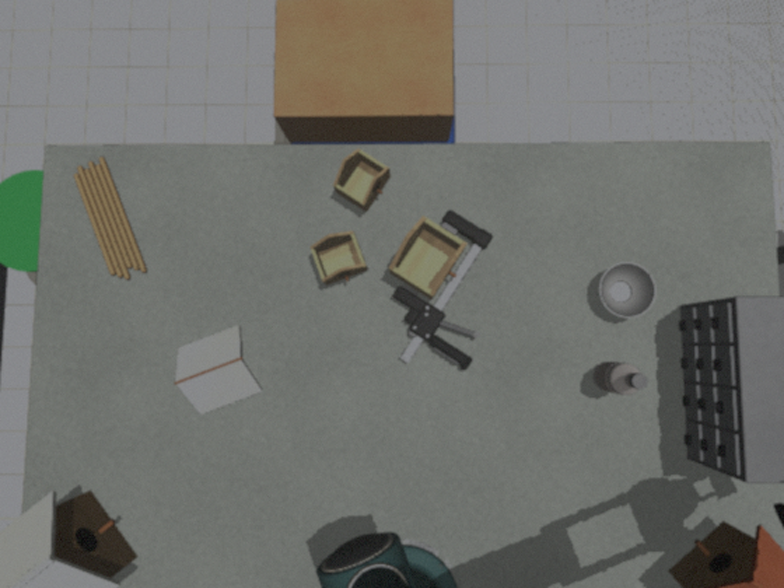

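View pics/side.png

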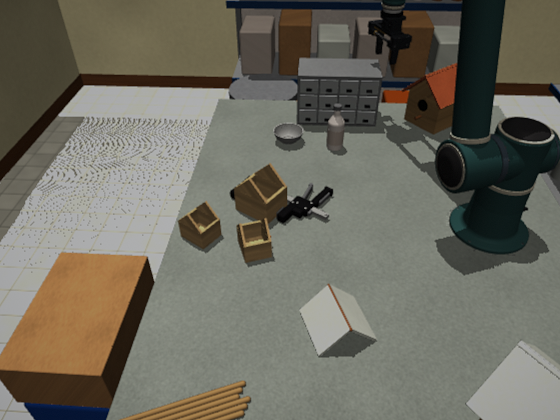

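The top picture (scaled ×1.4) shows the clamp with its housing at about (428,320). The bar runs up-right to the front jaw at (467,228). The handle tip is at (466,364), the trigger tip at (474,335), and the largest box is at (428,257). The bowl and bottle are off to the right and the roof to the left.

Run:
```python
from h import *
a=camera("top")
c=a[140:280,255:375];S=4
c=cv2.resize(c,None,fx=S,fy=S,interpolation=cv2.INTER_CUBIC)
c=np.clip(c.astype(float)*1.6,0,255).astype(np.uint8)
# rough pose
pts=np.array([[404,358],[490,215],[466,364],[398,293],[474,335],[428,320]])/1.4
w=toworld("top",pts,14);print(w.round(0))
d=toworld("top",[np.array([404,358])/1.4,np.array([472,248])/1.4],14);u=d[1]-d[0];th=np.arctan2(u[1],u[0]);print(th)
ht=w[2];Rm=np.array([[np.cos(th),-np.sin(th)],[np.sin(th),np.cos(th)]])
o=ht[:2]-Rm@np.array([-25,-108.]);print('o',o)
def poly(p,z=26):
    p=np.array(p,float);q=p@Rm.T+o
    return (topix("top",np.c_[q,np.full(len(q),z)])-[255,140])*S
rect=lambda x0,x1,y0,y1:[[x0,y0],[x1,y0],[x1,y1],[x0,y1]]
for p,col in [(rect(-37,-13,-110,-30),(255,0,0)),(rect(15,27,-93,-30),(0,255,0)),(rect(30,36,49,83),(255,255,0)),(rect(190,196,49,83),(0,255,255)),([[0,0],[190,0]],(255,0,255))]:
    cv2.polylines(c,[poly(p).round().astype(int).reshape(-1,1,2)],True,col,1)
cv2.imwrite('pics/c1.png',c[:,:,::-1])
```

```text
[[ 463.   -3.   14.]
 [ 748. -176.   14.]
 [ 451. -124.   14.]
 [ 591.    9.   14.]
 [ 508. -141.   14.]
 [ 538.  -50.   14.]]
-0.5572168292380095
o [529.60818777 -45.96120718]
```

View pics/c1.png

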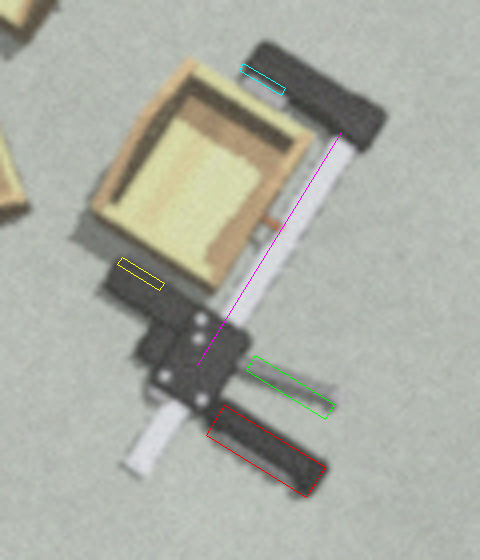

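The crop shows the overlay within a few mm. The bar runs from (132,470) to (345,145), the handle tip is at (318,480), and the trigger tip at (335,390). I'll move above the squeeze point and look again with the wrist camera.

>>> drive_tool --increments '[{"x": 0.042, "y": -0.04}, {"x": 0.042, "y": -0.04}, {"x": 0.042, "y": -0.04}, {"x": 0.042, "y": -0.04}, {"x": 0.042, "y": -0.04}]' --gripper 1 --force 22

```text
validation failed for argument at $.in...
```

>>> drive_tool --increments '[{"x": 0.042, "y": -0.04}, {"x": 0.042, "y": -0.04}, {"x": 0.042, "y": -0.04}, {"x": 0.042, "y": -0.04}, {"x": 0.04, "y": -0.037}]'

```text
validation failed for argument at $.in...
```

>>> drive_tool --increments '[{"yaw": -8.8}, {"yaw": -8.8}, {"yaw": -8.8}, {"yaw": -8.8}, {}]'

```text
validation failed for argument at $.in...
```

Run:
```python
from h import *
s=readout.read_state();print({k:np.round(s[k],3) for k in ('t','tcp_pos','orientation','force','joint_positions','grip_width')})
m=camera_model("wrist");print(m)
Rm=R.from_rotvec(np.ravel(m['rvec'])).as_matrix();print(-Rm.T@np.ravel(m['tvec']),Rm[2])
a=camera("wrist")
a=np.clip(a.astype(float)*1.4,0,255).astype(np.uint8)
cv2.imwrite('pics/w1.png',cv2.resize(a[:,:,::-1],(784,588)))
```

```text
{'t': np.float64(0.6), 'tcp_pos': array([ 259.   , -623.36 ,  238.745]), 'orientation': array([ 0.   ,  0.981,  0.196, -0.   ]), 'force': array([-0.989,  0.317, -0.515]), 'joint_positions': array([-1.214,  0.264,  1.604, -0.   ,  1.274, -0.037]), 'grip_width': np.float64(1.0)}
{'fx': 325.19226210127806, 'fy': 325.19226210127806, 'cx': 281.93823077740774, 'cy': 209.2141813236664, 'rvec': array([-2.38878104,  1.59195486,  0.25183042]), 'tvec': array([-676.44189462,  -43.89317172,  390.56475562])}
[ 332.87748335 -594.28792991  384.77982417] [-0.2844342  -0.1181134  -0.95139183]
```

View pics/w1.png

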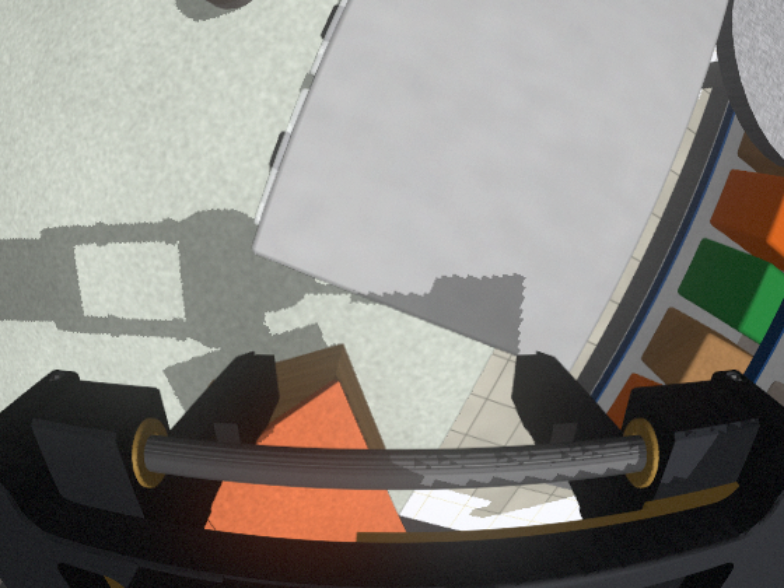

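The arm did not move because the calls were refused; the wrist picture shows only the cabinet and the red-roofed box. Each row probably needs all four keys.

>>> drive_tool --increments '[{"x": 0.042, "y": -0.04, "z": 0, "yaw": 0}, {"x": 0.042, "y": -0.04, "z": 0, "yaw": 0}, {"x": 0.042, "y": -0.04, "z": 0, "yaw": 0}, {"x": 0.042, "y": -0.04, "z": 0, "yaw": 0}, {"x": 0.042, "y": -0.04, "z": 0, "yaw": 0}]' --gripper 1 --force 22

```text
t: 1.27
tcp_pos: [376.7, -356.4, 239.0]
orientation: [0.0, 0.981, 0.195, 0.0]
force: [0.5, 0.4, 1.0]
grip_width: 1.002
```

>>> drive_tool --increments '[{"x": 0.041, "y": -0.039, "z": 0, "yaw": 0}, {"x": 0.041, "y": -0.039, "z": 0, "yaw": 0}, {"x": 0.041, "y": -0.039, "z": 0, "yaw": 0}, {"x": 0.041, "y": -0.039, "z": 0, "yaw": 0}, {"x": 0.041, "y": -0.039, "z": 0, "yaw": 0}]'

```text
t: 1.9
tcp_pos: [491.3, -97.6, 239.2]
orientation: [0.0, 0.981, 0.196, 0.001]
force: [0.6, -0.7, 0.1]
grip_width: 1.001
```

>>> drive_tool --increments '[{"x": 0, "y": 0, "z": 0.02, "yaw": -8.8}, {"x": 0, "y": 0, "z": 0.02, "yaw": -8.8}, {"x": 0, "y": 0, "z": 0.02, "yaw": -8.8}, {"x": 0, "y": 0, "z": 0.02, "yaw": -8.8}, {"x": 0, "y": 0, "z": 0, "yaw": 0}]'

```text
t: 2.52
tcp_pos: [489.2, -98.9, 157.2]
orientation: [-0.001, 0.876, 0.482, -0.001]
force: [-0.0, 0.7, 0.5]
grip_width: 0.997
```

```bash
cat >> h.py <<'E'
def fish(P):
    m=camera_model("wrist");Rm=R.from_rotvec(np.ravel(m['rvec']));c=Rm.apply(np.array(P,float).reshape(-1,3))+np.ravel(m['tvec'])
    rr=np.hypot(c[:,0],c[:,1]);k=np.arctan2(rr,c[:,2])/rr*m['fx']
    return np.c_[c[:,0]*k+m['cx'],c[:,1]*k+m['cy']]
rect=lambda x0,x1,y0,y1:[[x0,y0],[x1,y0],[x1,y1],[x0,y1]]
def overlay(o,th,name,S=1.4,z=26):
    a=camera("wrist");a=np.clip(a.astype(float)*1.4,0,255).astype(np.uint8);a=cv2.resize(a,None,fx=S,fy=S)
    Rm=np.array([[np.cos(th),-np.sin(th)],[np.sin(th),np.cos(th)]])
    for p,col in [(rect(-37,-13,-110,-30),(255,0,0)),(rect(15,27,-93,-30),(0,255,0)),(rect(30,36,49,83),(255,255,0)),(rect(190,196,49,83),(0,255,255)),(rect(-70,190,-.1,.1),(255,0,255))]:
        p=np.array(p,float);p=np.vstack([np.linspace(p[i],p[(i+1)%4],20) for i in range(4)])
        q=p@Rm.T+o
        cv2.polylines(a,[(fish(np.c_[q,np.full(len(q),z)])*S).round().astype(int).reshape(-1,1,2)],True,col,1)
    cv2.imwrite(name,a[:,:,::-1])
E
python3 - <<'E'
from h import *
s=readout.read_state();print({k:np.round(s[k],3) for k in ('t','tcp_pos','orientation','force','joint_positions','grip_width')})
overlay(np.array([532,-47.]),-0.565,'pics/w2.png')
E
```

```text
{'t': np.float64(2.525), 'tcp_pos': array([489.24 , -98.914, 157.186]), 'orientation': array([-0.001,  0.876,  0.482, -0.001]), 'force': array([-0.05 ,  0.666,  0.458]), 'joint_positions': array([-0.249,  0.   ,  2.058,  0.   ,  1.087,  0.315]), 'grip_width': np.float64(0.997)}
```

View pics/w2.png

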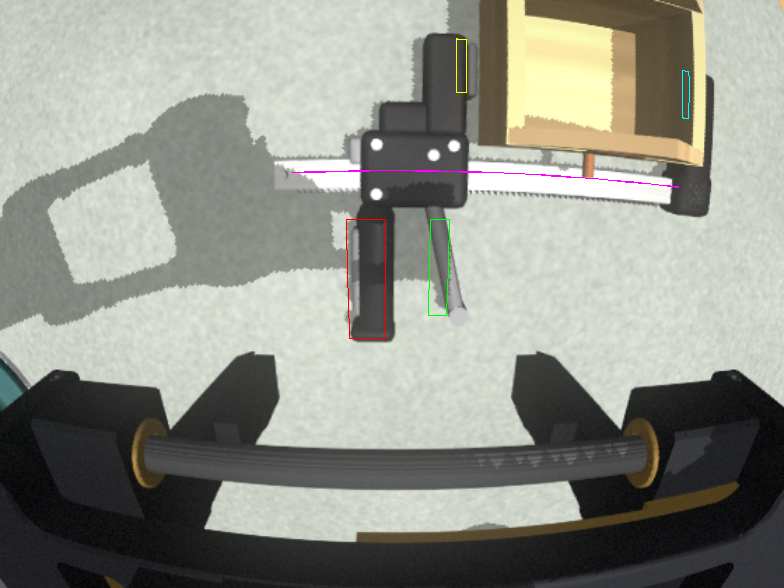

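The wrist view shows the clamp aligned with the tool. The handle (357–393 px) and the rear pad (467–477 px) both sit about 8–10 px, or 5–6 mm, further along clamp x than my model. I'll correct by that much and descend.

>>> drive_tool --increments '[{"x": 0.004, "y": 0.01, "z": 0, "yaw": 0}, {"x": 0, "y": 0, "z": 0.04, "yaw": 0}, {"x": 0, "y": 0, "z": 0.04, "yaw": 0}, {"x": 0, "y": 0, "z": 0.035, "yaw": 0}, {"x": 0, "y": 0, "z": 0, "yaw": 0}]'

```text
t: 3.2
tcp_pos: [499.9, -101.0, 42.0]
orientation: [-0.002, 0.876, 0.482, -0.002]
force: [-0.8, 0.8, 1.0]
grip_width: 0.998
```

Run:
```python
from h import *
s=readout.read_state();print({k:np.round(s[k],3) for k in ('t','tcp_pos','orientation','force','grip_width')})
overlay(np.array([536.6,-50]),-0.565,'pics/w3.png')
```

```text
{'t': np.float64(3.2), 'tcp_pos': array([ 499.943, -100.979,   41.964]), 'orientation': array([-0.002,  0.876,  0.482, -0.002]), 'force': array([-0.808,  0.82 ,  1.038]), 'grip_width': np.float64(0.998)}
```

View pics/w3.png

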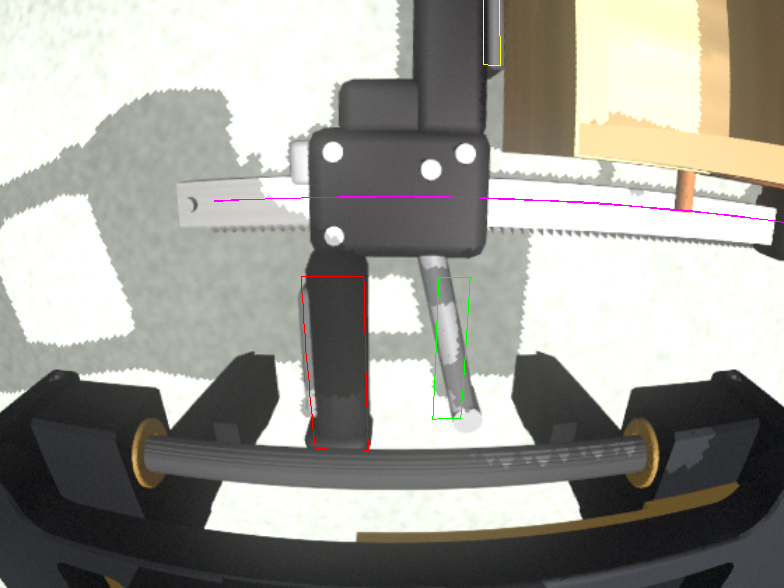

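The overlay now lies on the handle, pad and bar, and the fingers straddle the handle and trigger. I'll descend the rest of the way.

>>> drive_tool --increments '[{"x": 0, "y": 0, "z": 0.02, "yaw": 0}, {"x": 0, "y": 0, "z": 0.017, "yaw": 0}, {"x": 0, "y": 0, "z": 0, "yaw": 0}]'

```text
t: 3.62
tcp_pos: [501.1, -101.2, 6.6]
orientation: [-0.0, 0.876, 0.483, -0.0]
force: [-0.4, -0.2, -0.4]
grip_width: 1.0
```

>>> drive_tool --increments '[{"x": 0, "y": -0.001, "z": 0, "yaw": 0}, {"x": 0, "y": -0.003, "z": 0, "yaw": 0}, {"x": 0, "y": -0.003, "z": 0, "yaw": 0}, {"x": 0, "y": -0.003, "z": 0, "yaw": 0}]' --gripper 0.4 --force 22

```text
t: 4.12
tcp_pos: [491.2, -94.9, 7.3]
orientation: [-0.002, 0.876, 0.482, -0.001]
force: [-6.7, 5.3, 11.8]
grip_width: 0.568
```

>>> drive_tool --increments '[{"x": 0, "y": 0, "z": 0, "yaw": 0}, {"x": 0, "y": 0, "z": 0, "yaw": 0}, {"x": 0, "y": 0, "z": 0, "yaw": 0}]'

```text
t: 4.5
tcp_pos: [488.3, -93.4, 7.1]
orientation: [-0.004, 0.876, 0.483, -0.003]
force: [-13.1, 8.5, 19.8]
grip_width: 0.467
```

>>> drive_tool --increments '[{"x": 0, "y": -0.002, "z": -0.001, "yaw": 0}, {"x": 0, "y": -0.002, "z": -0.001, "yaw": 0}, {"x": 0, "y": 0, "z": 0, "yaw": 0}]'

```text
t: 4.88
tcp_pos: [488.6, -93.6, 8.1]
orientation: [-0.0, 0.876, 0.483, -0.001]
force: [-1.5, 1.1, -4.2]
grip_width: 0.464
```

Run:
```python
from h import *
s=readout.read_state();print({k:np.round(s[k],3) for k in ('t','tcp_pos','orientation','force','torque','grip_width')})
overlay(np.array([536.6,-50]),-0.565,'pics/w4.png')
```

```text
{'t': np.float64(4.875), 'tcp_pos': array([488.575, -93.599,   8.145]), 'orientation': array([-0.   ,  0.876,  0.483, -0.001]), 'force': array([-1.485,  1.064, -4.186]), 'torque': array([0.071, 0.359, 0.107]), 'grip_width': np.float64(0.464)}
```

View pics/w4.png

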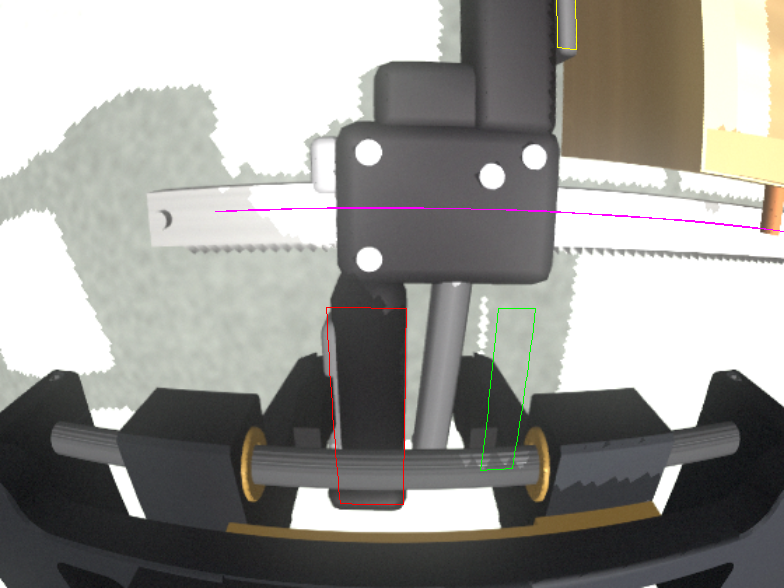

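The picture shows the trigger fully squeezed at (450,370), with handle, rear pad and bar still on the overlay. So the clamp has not shifted, and the relieving move brought the tool force down. Next I release and pump, moving the tool so the handle stays still.

>>> drive_tool --increments '[{"x": 0, "y": 0.004, "z": 0, "yaw": 0}, {"x": 0, "y": 0.004, "z": 0, "yaw": 0}, {"x": 0, "y": 0.003, "z": 0, "yaw": 0}, {"x": 0, "y": 0, "z": 0, "yaw": 0}]' --gripper 0.8

```text
t: 5.42
tcp_pos: [500.3, -100.2, 9.6]
orientation: [0.001, 0.876, 0.483, 0.001]
force: [-0.2, -0.3, -0.6]
grip_width: 0.799
```

>>> drive_tool --increments '[{"x": 0, "y": -0.003, "z": 0, "yaw": 0}, {"x": 0, "y": -0.004, "z": 0, "yaw": 0}, {"x": 0, "y": -0.004, "z": 0, "yaw": 0}, {"x": 0, "y": 0, "z": 0, "yaw": 0}, {"x": 0, "y": 0, "z": 0, "yaw": 0}]' --gripper 0.4

```text
t: 6.05
tcp_pos: [489.0, -93.3, 9.4]
orientation: [-0.0, 0.876, 0.483, -0.0]
force: [-2.6, 0.3, 8.2]
grip_width: 0.46
```

>>> drive_tool --increments '[{"x": 0, "y": 0.004, "z": 0, "yaw": 0}, {"x": 0, "y": 0.004, "z": 0, "yaw": 0}, {"x": 0, "y": 0.003, "z": 0.001, "yaw": 0}, {"x": 0, "y": 0, "z": 0.001, "yaw": 0}]' --gripper 0.8

```text
t: 6.55
tcp_pos: [498.2, -99.6, 6.3]
orientation: [-0.0, 0.876, 0.483, -0.001]
force: [-0.2, -0.3, -0.8]
grip_width: 0.802
```

>>> drive_tool --increments '[{"x": 0, "y": -0.003, "z": 0, "yaw": 0}, {"x": 0, "y": -0.004, "z": 0, "yaw": 0}, {"x": 0, "y": -0.004, "z": 0, "yaw": 0}, {"x": 0, "y": 0, "z": 0, "yaw": 0}, {"x": 0, "y": 0, "z": 0, "yaw": 0}]' --gripper 0.4

```text
t: 7.18
tcp_pos: [487.8, -93.1, 6.2]
orientation: [-0.001, 0.876, 0.483, -0.001]
force: [-3.5, 1.0, 0.6]
grip_width: 0.465
```

Run:
```python
from h import *
a=camera("top");c=a[140:280,255:375]
c=np.clip(cv2.resize(c,None,fx=4,fy=4,interpolation=cv2.INTER_CUBIC).astype(float)*1.6,0,255)
w=camera("wrist");w=np.clip(w*1.4,0,255);w=cv2.resize(w.astype(np.uint8),(0,0),fx=.55,fy=.55).astype(float)
f=np.zeros((560,480+w.shape[1],3));f[:,:480]=c;f[:w.shape[0],480:]=w
cv2.imwrite('pics/m1.png',f[:,:,::-1])
```

```text
[ WARN:0@3.454] global loadsave.cpp:1063 imwrite_ Unsupported depth image for selected encoder is fallbacked to CV_8U.
```

View pics/m1.png

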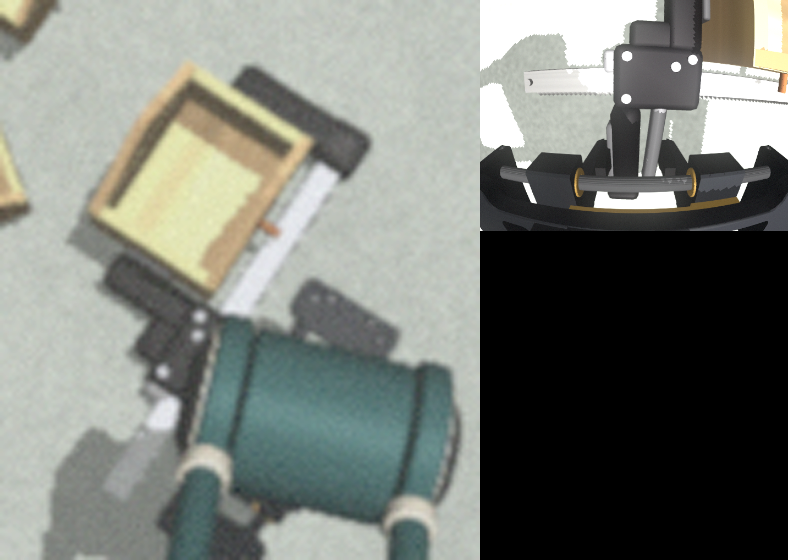

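The front jaw's outer corner has moved from (385,112) to (370,140), about 22 mm in, and the box and clamp have not shifted. I'll carry on pumping, watching for the width to stall.

>>> drive_tool --increments '[{"x": 0, "y": 0.004, "z": 0, "yaw": 0}, {"x": 0, "y": 0.004, "z": 0, "yaw": 0}, {"x": 0, "y": 0.003, "z": 0, "yaw": 0}, {"x": 0, "y": 0, "z": 0, "yaw": 0}]' --gripper 0.8

```text
t: 7.78
tcp_pos: [500.6, -100.3, 7.4]
orientation: [0.001, 0.876, 0.483, 0.001]
force: [-0.4, -0.4, 0.2]
grip_width: 0.8
```

>>> drive_tool --increments '[{"x": 0, "y": -0.003, "z": 0, "yaw": 0}, {"x": 0, "y": -0.004, "z": 0, "yaw": 0}, {"x": 0, "y": -0.004, "z": 0, "yaw": 0}, {"x": 0, "y": 0, "z": 0, "yaw": 0}, {"x": 0, "y": 0, "z": 0, "yaw": 0}]' --gripper 0.4

```text
t: 8.4
tcp_pos: [488.6, -92.9, 7.3]
orientation: [-0.001, 0.876, 0.483, -0.0]
force: [-4.1, 3.4, 8.6]
grip_width: 0.471
```

>>> drive_tool --increments '[{"x": 0, "y": 0.004, "z": 0, "yaw": 0}, {"x": 0, "y": 0.004, "z": 0, "yaw": 0}, {"x": 0, "y": 0.003, "z": 0, "yaw": 0}, {"x": 0, "y": 0, "z": 0, "yaw": 0}]' --gripper 0.8

```text
t: 8.9
tcp_pos: [498.6, -99.8, 6.6]
orientation: [0.0, 0.876, 0.483, -0.0]
force: [0.1, 1.1, -0.0]
grip_width: 0.8
```

>>> drive_tool --increments '[{"x": 0, "y": -0.003, "z": 0, "yaw": 0}, {"x": 0, "y": -0.004, "z": 0, "yaw": 0}, {"x": 0, "y": -0.004, "z": 0, "yaw": 0}, {"x": 0, "y": 0, "z": 0, "yaw": 0}, {"x": 0, "y": 0, "z": 0, "yaw": 0}]' --gripper 0.4

```text
t: 9.52
tcp_pos: [487.8, -93.1, 6.5]
orientation: [-0.001, 0.876, 0.483, -0.001]
force: [-3.9, 1.4, 7.2]
grip_width: 0.467
```

Run:
```python
from h import *
a=camera("top");c=a[140:280,255:375]
c=np.clip(cv2.resize(c,None,fx=4,fy=4,interpolation=cv2.INTER_CUBIC).astype(float)*1.6,0,255)
w=camera("wrist");w=np.clip(w*1.4,0,255);w=cv2.resize(w.astype(np.uint8),(0,0),fx=.55,fy=.55).astype(float)
f=np.zeros((560,480+w.shape[1],3));f[:,:480]=c;f[:w.shape[0],480:]=w
s=cv2.resize(np.clip(camera("side")[150:250,180:340]*1.6,0,255).astype(np.uint8),None,fx=1.9,fy=1.9);f[240:240+s.shape[0],480:480+s.shape[1]]=s
cv2.imwrite('pics/m2.png',f[:,:,::-1].astype(np.uint8))
```

```text
(no output)
```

View pics/m2.png

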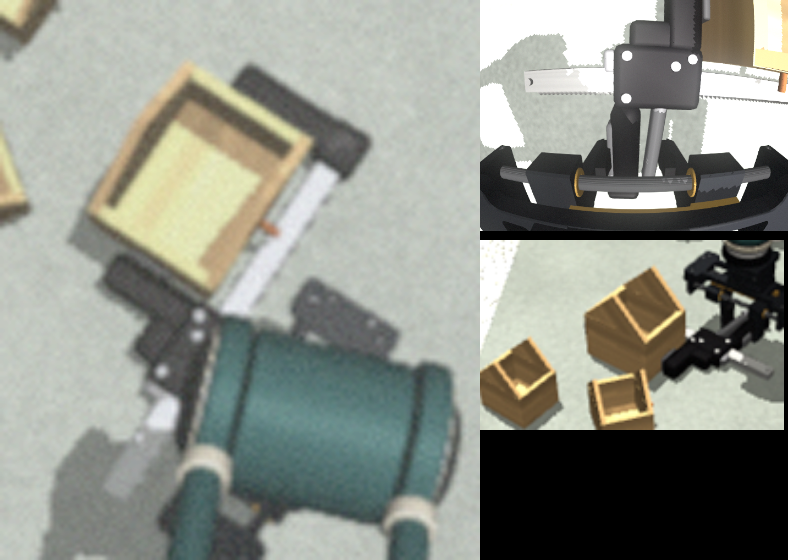

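The jaw looks unchanged from the previous picture, with its corner still at (370,140). Strokes 4 and 5 may have added nothing, so I'll check numerically rather than by eye and look with the trigger let out.

>>> drive_tool --increments '[{"x": 0, "y": 0.004, "z": 0, "yaw": 0}, {"x": 0, "y": 0.004, "z": 0, "yaw": 0}, {"x": 0, "y": 0.004, "z": 0, "yaw": 0}, {"x": 0, "y": 0, "z": 0, "yaw": 0}]' --gripper 0.9

```text
t: 10.18
tcp_pos: [500.5, -100.5, 6.7]
orientation: [0.001, 0.876, 0.483, 0.001]
force: [-0.1, -0.2, -1.0]
grip_width: 0.889
```

Run:
```python
from h import *
m1=cv2.imread('pics/m1.png').astype(float);m2=cv2.imread('pics/m2.png').astype(float)
d=abs(m1-m2)[:230];print('wrist diff',d[:,480:].mean(),(d[:,480:].max(2)>60).sum(),'jaw diff',abs(m1-m2)[50:190,220:390].mean())
th=-0.565;Rm=np.array([[np.cos(th),-np.sin(th)],[np.sin(th),np.cos(th)]])
for n,p in (("before",(385,112)),("now",(370,140)),("tail0",(132,470)),("tail",(113,490))):
    q=toworld("top",[p[0]/4+255,p[1]/4+140],26)[0,:2];print(n,(Rm.T@(q-[536.6,-50])).round(1))
overlay(np.array([536.6,-50]),-0.565,'pics/w5.png')
```

```text
wrist diff 1.8089591567852437 189 jaw diff 3.146134453781513
before [210.1 -17.2]
now [187.8 -18.7]
tail0 [-92.1  -0.9]
tail [-110.5    2.8]
```

View pics/w5.png

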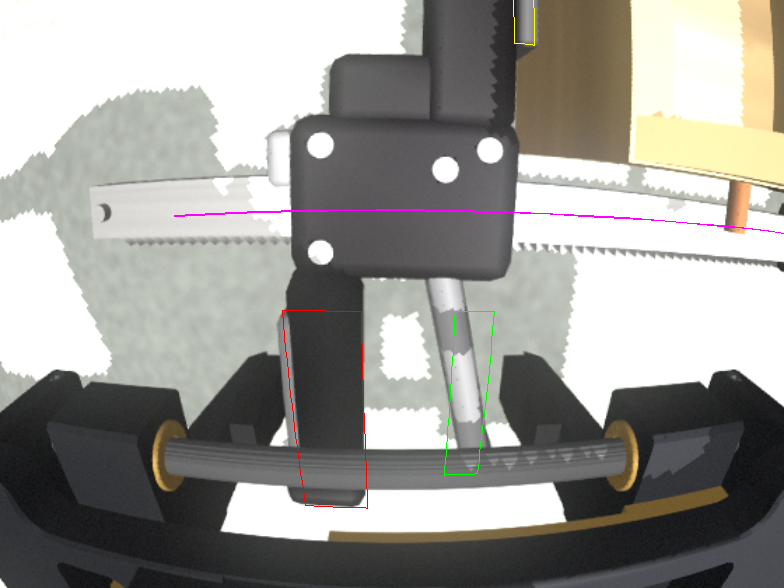

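Run:
```python
from h import *
th=-0.565;Rm=np.array([[np.cos(th),-np.sin(th)],[np.sin(th),np.cos(th)]])
def cf(p,z):
    q=toworld("top",[p[0]/4+255,p[1]/4+140],z)[0,:2];return (Rm.T@(q-[536.6,-50])).round(1)
for p in ((190,65),(312,140),(213,293),(95,210)): print('box corner z80',cf(p,80))
for n,p in (("jaw0 outer",(262,42)),("jaw0 outer2",(385,112)),("jaw0 inner",(358,148)),("pad0",(250,80)),("pad0b",(285,103)),("jaw outer",(250,65)),("jaw outer2",(370,140)),("jaw inner",(343,177))): print(n,cf(p,26))
print('rear jaw',cf((118,258),26))
```

```text
box corner z80 [155.4 109.6]
box corner z80 [155.6  14.7]
box corner z80 [34.9 16.1]
box corner z80 [ 39.9 110.9]
jaw0 outer [206.8  81. ]
jaw0 outer2 [210.1 -17.2]
jaw0 inner [178.6 -14.6]
pad0 [179.5  73.9]
pad0b [178.6  44.8]
jaw outer [188.5  79.5]
jaw outer2 [187.8 -18.7]
jaw inner [155.8 -16.5]
rear jaw [25.3 84.9]
```

The numbers explain it. The box spans clamp x of about 38–157 mm, and the front pad face started near 179 mm, so the jaw was already partly in. The 22 mm travelled means the pads reached the box at stroke 3. I'll now squeeze with stepped grip force to see where the trigger stalls.

>>> drive_tool --increments '[{"x": 0, "y": -0.002, "z": 0, "yaw": 0}, {"x": 0, "y": -0.004, "z": 0, "yaw": 0}, {"x": 0, "y": -0.003, "z": 0, "yaw": 0}, {"x": 0, "y": 0, "z": 0, "yaw": 0}, {"x": 0, "y": 0, "z": 0, "yaw": 0}]' --gripper 0.4 --force 9

```text
t: 10.85
tcp_pos: [491.0, -94.9, 6.7]
orientation: [-0.001, 0.876, 0.483, -0.001]
force: [-3.7, 2.5, 6.6]
grip_width: 0.586
```

>>> drive_tool --increments '[{"x": 0, "y": 0, "z": 0, "yaw": 0}, {"x": 0, "y": 0, "z": 0, "yaw": 0}, {"x": 0, "y": 0, "z": 0, "yaw": 0}]' --force 13

```text
t: 11.22
tcp_pos: [490.5, -94.6, 6.7]
orientation: [-0.001, 0.876, 0.483, -0.001]
force: [-4.9, 3.3, 8.0]
grip_width: 0.563
```

>>> drive_tool --increments '[{"x": 0, "y": 0, "z": 0, "yaw": 0}, {"x": 0, "y": 0, "z": 0, "yaw": 0}, {"x": 0, "y": 0, "z": 0, "yaw": 0}]' --force 17

```text
t: 11.6
tcp_pos: [489.9, -94.3, 6.7]
orientation: [-0.002, 0.876, 0.483, -0.001]
force: [-6.6, 4.6, 9.9]
grip_width: 0.543
```

>>> drive_tool --increments '[{"x": 0, "y": 0, "z": 0, "yaw": 0}, {"x": 0, "y": 0, "z": 0, "yaw": 0}, {"x": 0, "y": 0, "z": 0, "yaw": 0}]' --force 22

```text
t: 11.98
tcp_pos: [489.1, -94.0, 6.6]
orientation: [-0.003, 0.875, 0.483, -0.002]
force: [-10.2, 6.5, 14.0]
grip_width: 0.504
```

The trigger now stalls partway at each force (0.586, 0.563, 0.543, 0.504). So the pads are loaded and limited by the grip, not by the end of the stroke. I'll relieve the arm's side push and let it settle.

>>> drive_tool --increments '[{"x": 0, "y": -0.002, "z": -0.001, "yaw": 0}, {"x": 0, "y": -0.001, "z": 0, "yaw": 0}, {"x": 0, "y": 0, "z": 0, "yaw": 0}, {"x": 0, "y": 0, "z": 0, "yaw": 0}, {"x": 0, "y": 0, "z": 0, "yaw": 0}]'

```text
t: 12.6
tcp_pos: [488.6, -93.8, 7.2]
orientation: [-0.001, 0.876, 0.483, -0.001]
force: [-2.3, -1.3, -3.9]
grip_width: 0.468
```

>>> drive_tool --increments '[{"x": 0, "y": 0, "z": 0, "yaw": 0}, {"x": 0, "y": 0, "z": 0, "yaw": 0}, {"x": 0, "y": 0, "z": 0, "yaw": 0}, {"x": 0, "y": 0, "z": 0, "yaw": 0}, {"x": 0, "y": 0, "z": 0, "yaw": 0}]'

```text
t: 13.22
tcp_pos: [489.1, -93.7, 7.6]
orientation: [-0.0, 0.876, 0.483, -0.0]
force: [-4.0, -0.4, -5.4]
grip_width: 0.466
```

Run:
```python
from h import *
s=readout.read_state();print({k:np.round(s[k],3) for k in ('t','tcp_pos','force','grip_width')})
a=camera("top");c=a[140:280,255:375]
c=np.clip(cv2.resize(c,None,fx=4,fy=4,interpolation=cv2.INTER_CUBIC).astype(float)*1.6,0,255)
w=cv2.resize(np.clip(camera("wrist")*1.4,0,255).astype(np.uint8),(308,231))
f=np.zeros((560,788,3));f[:,:480]=c;f[:231,480:]=w
s=cv2.resize(np.clip(camera("side")[150:250,180:340]*1.6,0,255).astype(np.uint8),None,fx=1.9,fy=1.9);f[240:240+s.shape[0],480:480+s.shape[1]]=s
cv2.imwrite('pics/m3.png',f[:,:,::-1].astype(np.uint8))
```

```text
{'t': np.float64(13.225), 'tcp_pos': array([489.104, -93.722,   7.558]), 'force': array([-4.023, -0.38 , -5.424]), 'grip_width': np.float64(0.466)}
```

View pics/m3.png

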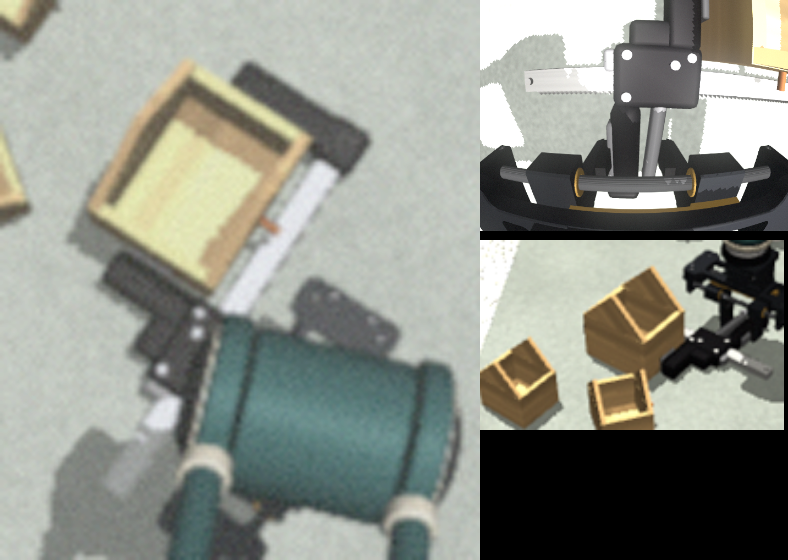

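The trigger has now bottomed at 22 N and the box has not moved. Before handing in I want a lower bound on the load, so I'll ease the grip and see at what force the clamp pushes the trigger back out.

>>> drive_tool --increments '[{"x": 0, "y": 0, "z": 0, "yaw": 0}, {"x": 0, "y": 0, "z": 0, "yaw": 0}, {"x": 0, "y": 0, "z": 0, "yaw": 0}]' --force 16

```text
t: 13.75
tcp_pos: [489.9, -94.0, 7.9]
orientation: [0.0, 0.876, 0.483, 0.0]
force: [-2.6, -0.7, -4.7]
grip_width: 0.492
```

>>> drive_tool --increments '[{"x": 0, "y": 0, "z": 0, "yaw": 0}, {"x": 0, "y": 0, "z": 0, "yaw": 0}, {"x": 0, "y": 0, "z": 0, "yaw": 0}]' --force 12

```text
t: 14.12
tcp_pos: [490.4, -94.0, 8.1]
orientation: [0.001, 0.876, 0.483, 0.001]
force: [1.0, -1.6, -6.0]
grip_width: 0.517
```

>>> drive_tool --increments '[{"x": 0, "y": 0, "z": 0, "yaw": 0}, {"x": 0, "y": 0, "z": 0, "yaw": 0}, {"x": 0, "y": 0, "z": 0, "yaw": 0}]' --force 8

```text
t: 14.5
tcp_pos: [490.7, -94.0, 8.3]
orientation: [0.001, 0.876, 0.483, 0.001]
force: [3.9, -0.1, -4.8]
grip_width: 0.562
```

>>> drive_tool --increments '[{"x": 0, "y": 0, "z": 0, "yaw": 0}, {"x": 0, "y": 0, "z": 0, "yaw": 0}, {"x": 0, "y": 0, "z": 0, "yaw": 0}]' --force 22

```text
t: 14.88
tcp_pos: [489.3, -93.7, 7.7]
orientation: [-0.0, 0.876, 0.483, -0.0]
force: [1.7, 0.5, -3.6]
grip_width: 0.467
```

At 16 N the clamp already pushes the trigger back out (0.467 → 0.492), so its load is above 16 N, or roughly 10–18 N at the pads. That is inside the window, so I'll settle and hand in.

>>> drive_tool --increments '[{"x": 0, "y": 0, "z": 0, "yaw": 0}, {"x": 0, "y": 0, "z": 0, "yaw": 0}, {"x": 0, "y": 0, "z": 0, "yaw": 0}, {"x": 0, "y": 0, "z": 0, "yaw": 0}]'

```text
t: 15.38
tcp_pos: [489.3, -93.7, 7.7]
orientation: [-0.0, 0.876, 0.483, -0.0]
force: [0.8, 1.5, -4.0]
grip_width: 0.468
```

Run:
```python
from h import *
s=readout.read_state();print({k:np.round(s[k],3) for k in ('t','tcp_pos','force','grip_width')})
print(env.close_job())
```

```text
{'t': np.float64(15.375), 'tcp_pos': array([489.316, -93.704,   7.661]), 'force': array([ 0.795,  1.515, -3.988]), 'grip_width': np.float64(0.468)}
the job is handed in; nothing more can be done
None
```

I pumped the clamp shut on the largest nest box with six squeezes at 22 N or less. The job was handed in at 15.4 s with the trigger still held at 22 N; no verdict was reported.

- **Jaw travel:** the front jaw moved about 22 mm and then stopped at the box. I expected 40 mm, but the pictures showed its pad only about 22 mm from the box at the start. Squeezes 4 to 6 only took up the slip-back.
- **Pad force:** I could not read it directly. The clamp pushed the trigger back out at 16 N and was fully squeezed at 22 N, so I estimate 10–18 N at the pads, against the 6–40 N allowed.
- **Final state:** grip opening was 0.468, about 41 mm, which is trigger fully squeezed. The tool force was about 4 N.
- **Box:** the last top and side pictures show it standing upright where it was. I stayed well clear of the roof, bottle and bowl, but took no closing picture of them.
- **Failed or odd:** the first three move calls were refused because each row needs all four keys. The first squeeze briefly put about 25 N on the tool, which I relieved by shifting the arm.

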